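# Seat the tube carriage and hold the reader's sprung shutter rod at its mark

### The arm

A 6-joint arm with a two-finger parallel gripper is mounted at the origin on the work surface. World frame = base frame: x ahead of the robot, y to its left, z up, the work surface at z = 0. Lengths are in mm, angles in rad, forces in N, time in s.
With the tool pointing down it reaches from about 350 to 875 mm from the base axis. Payload 4.2 kg.
Tool frame: the origin (TCP) lies midway between the tips of the shut fingers; the grasp point (between the pads) lies 19 mm behind it; z points along the fingers, y is the direction in which the jaws open and shut (so a half turn about z gives the same grasp; the last joint's range is limited). The gripper opens to 85 mm and grips with 20 to 120 N. Pads are 22 mm wide; open, the fingers measure 114 mm over their backs; the gripper's body (76 mm by 85 mm) begins 54 mm behind the grasp point. The pads swing forward as they close: fully open they stand 13 mm farther back than shut.
Start: joints at [1.512, 0.385, 0.008, 0, -1.194, -0.259], TCP at [195.266, 593.692, 231.312] pointing down, gripper open.
Joint ranges: [-3.14, 3.14], [-1.21, 2.06], [-1.07, 1.41], [-3.16, 2.05], [-2.99, -0.16], [-3.1, 3.1]. Speed limits (rad/s): [2.79, 2.79, 3.14, 3.14, 3.14, 3.14].

### API

Orientations are given as a unit quaternion [x, y, z, w].
In Python, from bench import arm gives the robot as it stands.
- The arm moves only by the tool servo_tool, never from a script. Its argument "rows" is a list of rows, each an object of numbers: "fingers": the finger opening in cm, from 0 to 8.54; "x", "y", "z": the shift along the tool's x, y, z in cm; "turn": the turn about the tool's z in degrees. A call has 1 to 10 rows; each row shifts and turns the commanded pose from where the row before left it, along the tool's axes as they then stand; what a row does not reach is not made up. A row lasts 1/12 s, in which the tool goes at most 41.7 mm and 7.16 degrees, less where a joint would pass 70% of its speed; a pose out of reach is approached as far as the arm can. A call is refused whole if a number of a shift passes 4.17 or a number of a turn 7.16, either way. A call with a gripper value outside its range is refused whole. The fingers move at their own pace and stop on an object; the grip force is fixed at half the most. Time passes only in rows, so rows that do not move let the fingers close. It gives the time, the measured TCP pose, the force and the opening at its end, in the units of the state.
- arm.read_state(): the state, without advancing time (a new reading comes with each control period).
- arm.get_image(name): name is "scene" or "top" or "wrist"; returns (picture, depth): 400x640x3 uint8, red, green, blue; 400x640 float32, mm along the optical axis (not along the pixel's ray), 0 where there is no reading.
- arm.camera_model(name): a dict with "fx", "fy", "cx", "cy" (pixels), "pose" (4x4, takes a point from camera to world coordinates). Camera axes: x right, y down, z forward; pixel columns grow to the right and rows downward; lengths in mm; the calibration is good to about 2 mm. A picture is of the moment at which its call begins: read the wrist's pose just before it. camera_model takes no time and is no camera call; for the wrist camera it gives the pose at the moment of the call.
- arm.job_done(): hands the job in, once; it reports no verdict.
The state is a dict: "clock": time; "joints": joint angles; "joint_vel": joint speeds; "joint_efforts": joint torques, N m; "position": TCP position; "ee_rot": TCP orientation; "contact_force": force on the tool from outside, world axes, zero at the start; "wrist_torque": the same for the moment, N m; "gripper_width": finger opening in mm.
Only numpy, scipy, OpenCV 4.12 (cv2) and the standard library are available. Lean on these libraries where they do the work, as an engineer would, in place of code of your own. Each camera call takes 0.05 s, during which the arm holds its last target.

### The job

Push the tube carriage of the sample reader along its rail, into the hood, until the spring detent clicks and it sits fully home. Then take the orange grip of the sprung shutter rod on the hood's side, pull it straight out until the mouth of its sleeve stands on the rod's green band (not short of it, not on the red), and keep holding it still there: finish with the rod still held, the carriage still home. Do not knock over or push away the pots, markers, label roll and jar around the reader.

Things in the scene. Friction and masses are not known exactly. Their poses are not given: they have to be found in the camera images.
- reader: Fixed bench reader. Origin: on the bench below the hood's mouth. Grey base 150 (x) x 420 (y) x 14 mm, y -250 to +170. White hood y 0 to +170, 150 wide, 130 high, mouth (106 wide) facing -y. The carriage rail runs along y at x = 0 before the mouth: cheeks 26 high at x = +-46, y -240 to 0. On the hood's +x side the rod's dark sleeve, along y at x = +105, axis 95 above the bench.
- sleeve_mouth (a point): Centre of the open end of the shutter rod's sleeve (black collar, 28 mm across), 95 mm above the bench at reader x = +105, y = -20 mm. Axes as the reader's; the rod comes out along -y.
- carriage (a joint): Travel of the tube carriage along the reader's +y, m: 0 = right out, 0.120 = fully home at its stop. Starts at 0 to 0.055. About 1 N of friction; from 0.103 a sprung ball must be pushed over a cam (about 6 N in all), past 0.113 it snaps the carriage home and holds it at 0.120. Before 0.103 it stays where it is left.
- push_face (a point): Centre of the outer face of the carriage's blue upright push plate (moves with it): 70 wide (x), 8 thick (y), 15 to 95 mm above the bench; this point 65 up. Face looks along the reader's -y: push it along +y. Behind it the tube rack: begins 68 mm from this face, rises to 92. At home the face is at reader y = -58 mm.
- rod (a joint): Pull-out of the shutter rod, m: 0 = retracted (start), 0.085 = end of travel. An inner spring pulls it back: 3 N at 0, 7.2 N at 0.060; it goes back when let go. The 12 mm long green band stands centrally at the sleeve mouth at 0.060 (its ends at 0.054 and 0.066); farther on the rod is red, before it bare steel.
- rod_grip (a point): Centre of the orange grip on the rod's end: square bar 22 x 22 mm (reader x, z), 28 long along the rod (y), 95 mm above the bench, with a round flange 32 across, 6 thick on its outer (-y) end. Retracted, it is 40 mm out (-y) of the sleeve mouth. Axes as the reader's; moves with the rod. Grip it from above, fingers closing along the reader's x.
- pot_a_mid (a point): Bystander: clear sample pot with white lid, 45 mm across, 52 high; point half-way up. Stands on the robot's side of the reader.
- pot_b_mid (a point): Bystander: sample pot like the first, beyond the rod's sleeve as seen from the robot.
- pot_c_mid (a point): Bystander: sample pot like the first, beyond the rod's sleeve as seen from the robot.
- marker_a_mid (a point): Bystander: black marker pen, 130 long, 15 across, lying beyond the rod; point at its middle.
- marker_b_mid (a point): Bystander: marker pen with blue cap, 130 long, 15 across, lying past the rail's outer end; point at its middle.
- label_roll_mid (a point): Bystander: roll of blank white labels, 56 mm across, 30 high, standing flat past the rail's outer end; point half-way up.
- jar_mid (a point): Bystander: glass jar with white lid, 68 mm across, 96 high, at the closed end of the hood; point half-way up.

How it is judged (in metres and radians):
On the way, in this order (a step that is already met when the one before it is completed fails the run):
1. the carriage is pushed home and held by its detent (value of joint carriage above 0.117 m and contact force between carriage and the arm below 0.2 N and contact force between carriage and the fingers below 0.2 N), for 0.2 s.
2. the fingers hold the rod out with the green band at the sleeve mouth (value of joint rod between 0.053 and 0.067 m and contact force between rod and the fingers above 2 N), for 0.4 s.
At the end, for the whole second after the job is handed in: Carriage home (within 3 mm of its stop, held by the detent alone); the fingers hold the rod out, still, with the sleeve mouth on the green band (53 to 67 mm of travel), through the last second (all of step 2 and value of joint carriage above 0.117 m and velocity of joint rod between -0.01 and 0.01 m/s); the arm keeps its last pose, push and grip.
It fails at once if a bystander is pushed more than 25 mm or knocked over (distance of any of pot_a_mid, pot_b_mid, pot_c_mid, marker_a_mid, marker_b_mid, label_roll_mid, jar_mid from where it was at the start of the episode above 0.025 m or angle between any of pot_a_mid, pot_b_mid, pot_c_mid, label_roll_mid, jar_mid's own z axis and vertical above 0.6 rad).
It also fails if it takes over 48 s, if anything falls off the work surface, if the arm or the gripper's body presses on something with over 40 N, if the wrist force passes 120 N, or if a joint passes its speed limit or range.

## Working session

There is one attempt and no reset: what is moved stays moved. The work goes in short steps, Python scripts to look and compute and a tool call to move; the robot and the scene stay as the last step left them, time stands still between calls to the robot, and variables do not carry over. Pictures are saved under pics/ and viewed, and the job is handed in when it is done.

Besides the shell and the picture viewer there is one more tool, called after "Emit:" as name(argument=value, ...) on one line, values as JSON. servo_tool: Moves the arm, as the interface text tells. Its arguments: {"type":"object","properties":{"rows":{"type":"array","items":{"type":"object","properties":{"fingers":{"type":"number"},"x":{"type":"number"},"y":{"type":"number"},"z":{"type":"number"},"turn":{"type":"number"}}}}},"required":["rows"]}

```bash
mkdir -p pics; ls
cat > h.py <<'E'
from bench import arm
import numpy as np, cv2
def save(n,f):
    p,d=arm.get_image(n); cv2.imwrite('pics/%s.png'%f,p[:,:,::-1]); m=arm.camera_model(n)
    np.savez('pics/%s.npz'%f,p=p,d=d,pose=np.array(m['pose']),k=[m['fx'],m['fy'],m['cx'],m['cy']]); return p,d,m
E
python3 - <<'E'
from h import *
print(arm.read_state())
for n in('scene','top'):
    p,d,m=save(n,n+'0'); print(m)
print(arm.read_state()['clock'])
E
```

```text
pics
{'clock': 0.0, 'joints': array([ 1.51159180e+00,  3.85578308e-01,  6.63228657e-03, -5.35971273e-04,
       -1.19399661e+00, -2.58571168e-01]), 'joint_vel': array([-0.0020044 ,  0.00175746, -0.00120576, -0.00046756, -0.00074026,
        0.00072814]), 'joint_efforts': array([ 1.34973492e-03, -3.92293203e+01,  1.88402706e+01,  4.18639988e+00,
       -4.56616443e-03,  9.82123076e-07]), 'position': array([195.09047292, 593.1566559 , 230.20549531]), 'ee_rot': array([ 9.87387611e-01, -1.58317691e-01, -1.41044766e-04,  1.09261372e-03]), 'contact_force': array([-0.04305629, -0.47487807, -0.46612321]), 'wrist_torque': array([-0.04983141,  0.01269988, -0.02520242]), 'gripper_width': 85.16890256916017}
{'fx': 365.7125251855065, 'fy': 365.7125251855065, 'cx': 319.59576814760845, 'cy': 197.96773288128406, 'pose': array([[ 5.36897379e-01,  4.45760513e-01, -7.16267247e-01,
         1.26804931e+03],
       [ 8.43444747e-01, -3.02229103e-01,  4.44137960e-01,
        -3.90663899e+02],
       [-1.84976424e-02, -8.42588354e-01, -5.38240377e-01,
         6.05077930e+02],
       [ 0.00000000e+00,  0.00000000e+00,  0.00000000e+00,
         1.00000000e+00]])}
{'fx': 466.4444293639539, 'fy': 466.4444293639539, 'cx': 320.2836854025515, 'cy': 202.70714868010944, 'pose': array([[-1.88375423e-02, -9.97357480e-01,  7.01655529e-02,
         5.09140711e+02],
       [-9.99816777e-01,  1.85523455e-02, -4.71414111e-03,
         2.99662697e+01],
       [ 3.39994832e-03, -7.02414998e-02, -9.97524221e-01,
         1.17705625e+03],
       [ 0.00000000e+00,  0.00000000e+00,  0.00000000e+00,
         1.00000000e+00]])}
0.1
```

View pics/scene0.png

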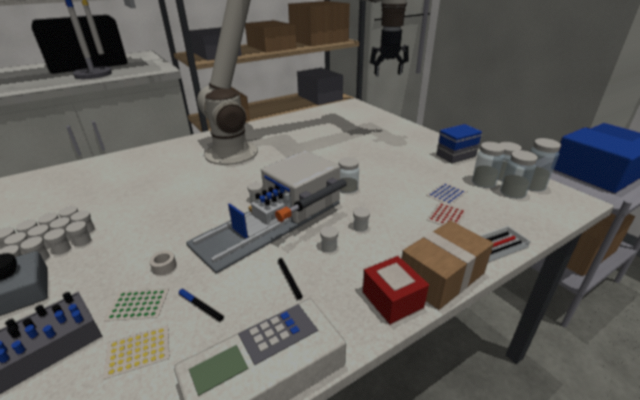

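View pics/top0.png

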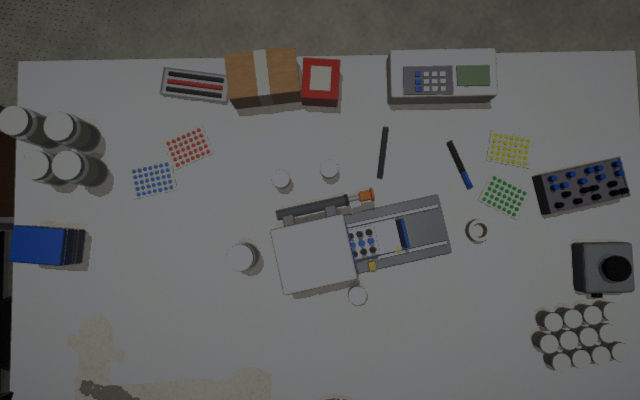

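The scene shows the reader with its carriage partly out, its blue plate at about (238,221) and the orange grip at (285,214). In the top view, the reader's +y points image-left. The hood is at (315,255), the plate at (403,233), the grip at (367,195), and pot_a at (357,295).

```bash
cat >> h.py <<'E'
def ray(pose,k,u,v,z):
    d=pose[:3,:3]@np.array([(u-k[2])/k[0],(v-k[3])/k[1],1]); o=pose[:3,3]
    return o+d*(z-o[2])/d[2]
def load(f):
    a=np.load('pics/%s.npz'%f); return a['p'],a['d'],a['pose'],a['k']
def cloud(d,pose,k):
    v,u=np.indices(d.shape); c=np.stack([(u-k[2])/k[0]*d,(v-k[3])/k[1]*d,d],-1)
    return c@pose[:3,:3].T+pose[:3,3]
E
python3 - <<'E'
from h import *
for f in('top0','scene0'):
    p,d,pose,k=load(f); C=cloud(d,pose,k)
    hsv=cv2.cvtColor(p,cv2.COLOR_RGB2HSV)
    box=(C[...,0]>350)&(C[...,0]<800)&(C[...,1]>-350)&(C[...,1]<250)
    for nm,m in(('orange',cv2.inRange(hsv,(3,150,90),(14,255,255))>0),('blue',cv2.inRange(hsv,(105,120,50),(125,255,255))>0)):
        m=(m&box).astype(np.uint8); n,l,s,c=cv2.connectedComponentsWithStats(m)
        for i in range(1,n):
            if s[i,4]>15:
                q=C[l==i]; print(f,nm,s[i],c[i].round(1),np.median(q,0).round(0),'zmax',q[:,2].max().round(0),'top-ray95',ray(pose,k,*c[i],95).round(1))
p,d,pose,k=load('top0');C=cloud(d,pose,k)
# hood top
m=((abs(C[...,2]-130)<8)&(C[...,0]>350)&(C[...,0]<650)&(C[...,1]>-150)&(C[...,1]<250)).astype(np.uint8)
n,l,s,c=cv2.connectedComponentsWithStats(m);i=1+s[1:,4].argmax();print('hood',s[i],np.median(C[l==i],0))
cn=max(cv2.findContours((l==i).astype(np.uint8),0,2)[0],key=cv2.contourArea)
r=cv2.minAreaRect(cn); b=cv2.boxPoints(r); print(r);W=np.array([ray(pose,k,*x,130) for x in b]);print(W.round(1)); print(np.linalg.norm(W-np.roll(W,1,0),axis=1))
cv2.imwrite('pics/crop0.png',cv2.resize(p[110:330,220:500,::-1],None,fx=2.8,fy=2.7,interpolation=2))
E
```

```text
top0 orange [359 189  15  12 110] [366.  195.1] [600. -81. 106.] zmax 1177.0 top-ray95 [601.1 -81.9  95. ]
top0 blue [461 171   9  18  83] [465.7 178.7] [ 645. -342.   14.] zmax 1177.0 top-ray95 [ 635.2 -315.8   95. ]
top0 blue [400 219  10  29 108] [404.4 233.1] [ 511. -169.   94.] zmax 1177.0 top-ray95 [ 511.  -168.7   95. ]
top0 blue [368 238   6   6  27] [370.3 240.6] [494. -89.  92.] zmax 96.0 top-ray95 [495.3 -89.1  95. ]
top0 blue [359 240   6   6  28] [361.2 242.5] [491. -68.  92.] zmax 98.0 top-ray95 [491.3 -68.   95. ]
top0 blue [350 242   5   6  23] [352.2 244.4] [488. -47.  93.] zmax 119.0 top-ray95 [487.2 -47.1  95. ]
scene0 orange [277 207  14  12 102] [284.1 212.5] [609. -83. 106.] zmax 113.0 top-ray95 [596.1 -77.1  95. ]
scene0 blue [265 176  24  17  83] [278.1 184.7] [488. -38. 114.] zmax 120.0 top-ray95 [467.7 -28.2  95. ]
scene0 blue [259 189  19  13 101] [268.6 194.7] [493. -70.  92.] zmax 96.0 top-ray95 [500.3 -72.8  95. ]
scene0 blue [229 205  18  33 326] [237.9 221.1] [ 519. -171.   61.] zmax 98.0 top-ray95 [ 566.3 -185.1   95. ]
scene0 blue [183 290  11  11  60] [187.9 295.5] [ 653. -344.   16.] zmax 22.0 top-ray95 [ 734.9 -350.3   95. ]
hood [ 270  214   88   81 5053] [468.39465674  42.4903289  129.99342927]
((313.38232421875, 253.9705810546875), (67.13996124267578, 76.03411865234375), 77.47119140625)
[[524.9 141.1 130. ]
 [558.8 -26.1 130. ]
 [412.2 -55.2 130. ]
 [379.1 110.4 130. ]]
[148.99473094 170.51666857 149.43834135 168.87003231]
```

View pics/crop0.png

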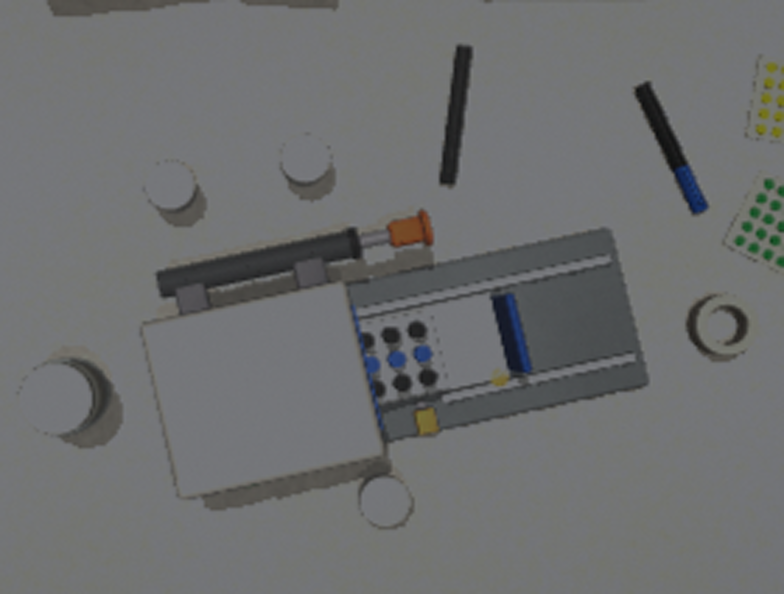

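Emit:
servo_tool(rows=[{"turn": 7.16, "fingers": 0}, {"turn": 7.16, "fingers": 0}, {"turn": 7.16, "fingers": 0}, {"turn": 7.16, "fingers": 0}, {"turn": 7.16, "fingers": 0}, {"turn": 7.16, "fingers": 0}, {"turn": 7.16, "fingers": 0}, {"turn": 7.16, "fingers": 0}, {"turn": 3.2, "fingers": 0}])

```text
invalid input at $.rows[0]: expected keys fingers, x, y, z, turn
```

```bash
cat >> h.py <<'E'
O=np.array([485.5,-40.65]); th=np.radians(11.3)
UX=np.array([np.cos(th),np.sin(th)]); UY=np.array([-np.sin(th),np.cos(th)])
from scipy.spatial.transform import Rotation as Ro
def where():
    s=arm.read_state(); p=np.array(s['position']); R=Ro.from_quat(s['ee_rot']).as_matrix()
    r=p[:2]-O; print('t',round(s['clock'],2),'reader xyz',(r@UX).round(1),(r@UY).round(1),p[2].round(1),'world',p.round(0),'yaw y',np.degrees(np.arctan2(R[1,1],R[0,1])).round(2),'tilt',R[:,2].round(3),'F',np.array(s['contact_force']).round(1),'w',round(s['gripper_width'],1),'j',np.round(s['joints'],2)); return s,R
def togo(x,y,z):
    s,R=where(); w=np.r_[O+x*UX+y*UY,z]; print('tool shift cm',(R.T@(w-s['position'])/10).round(2))
E
python3 -c "
from h import *
togo(0,-190,231)"
```

```text
t 0.1 reader xyz -160.5 678.5 230.3 world [195. 593. 230.] yaw y -108.22 tilt [-0.001 -0.002 -1.   ] F [-0.1 -0.4  0.9] w 85.7 j [ 1.51  0.39  0.01 -0.   -1.19 -0.26]
tool shift cm [56.76 67.67  0.07]
```

Emit:
servo_tool(rows=[{"x": 0, "y": 0, "z": 0, "turn": 7.16, "fingers": 0}, {"x": 0, "y": 0, "z": 0, "turn": 7.16, "fingers": 0}, {"x": 0, "y": 0, "z": 0, "turn": 7.16, "fingers": 0}, {"x": 0, "y": 0, "z": 0, "turn": 7.16, "fingers": 0}, {"x": 0, "y": 0, "z": 0, "turn": 7.16, "fingers": 0}, {"x": 0, "y": 0, "z": 0, "turn": 7.16, "fingers": 0}, {"x": 0, "y": 0, "z": 0, "turn": 7.16, "fingers": 0}, {"x": 0, "y": 0, "z": 0, "turn": 7.16, "fingers": 0}, {"x": 0, "y": 0, "z": 0, "turn": 3.2, "fingers": 0}])

```text
clock: 0.85
position: [195.2, 593.4, 230.6]
ee_rot: [0.772, -0.636, 0.0, 0.001]
contact_force: [-0.1, 0.3, 0.5]
gripper_width: -0.3
```

```bash
python3 -c "
from h import *
togo(0,-180,231)"
```

```text
t 0.85 reader xyz -160.5 678.6 230.6 world [195. 593. 231.] yaw y -168.99 tilt [-0.    -0.001 -1.   ] F [-0.1  0.3  0.5] w -0.3 j [ 1.51  0.39  0.01 -0.   -1.19 -1.32]
tool shift cm [ 8.578e+01 -1.648e+01  6.000e-02]
```

Emit:
servo_tool(rows=[{"x": 3.7, "y": -1.65, "z": 0, "turn": 0, "fingers": 0}, {"x": 3.7, "y": -1.65, "z": 0, "turn": 0, "fingers": 0}, {"x": 3.7, "y": -1.65, "z": 0, "turn": 0, "fingers": 0}, {"x": 3.7, "y": -1.65, "z": 0, "turn": 0, "fingers": 0}, {"x": 3.7, "y": -1.65, "z": 0, "turn": 0, "fingers": 0}, {"x": 3.7, "y": -1.65, "z": 0, "turn": 0, "fingers": 0}, {"x": 3.7, "y": -1.65, "z": 0, "turn": 0, "fingers": 0}, {"x": 3.7, "y": -1.65, "z": 0, "turn": 0, "fingers": 0}, {"x": 3.7, "y": -1.65, "z": 0, "turn": 0, "fingers": 0}, {"x": 3.7, "y": -1.65, "z": 0, "turn": 0, "fingers": 0}])

```text
clock: 1.68
position: [430.1, 261.3, 231.2]
ee_rot: [0.773, -0.634, -0.0, 0.0]
contact_force: [0.8, 1.2, 0.6]
gripper_width: 0.2
```

Emit:
servo_tool(rows=[{"x": 4, "y": 0, "z": 0, "turn": 0, "fingers": 0}, {"x": 4, "y": 0, "z": 0, "turn": 0, "fingers": 0}, {"x": 4, "y": 0, "z": 0, "turn": 0, "fingers": 0}, {"x": 4, "y": 0, "z": 0, "turn": 0, "fingers": 0}, {"x": 4, "y": 0, "z": 0, "turn": 0, "fingers": 0}, {"x": 4, "y": 0, "z": 0, "turn": 0, "fingers": 0}, {"x": 4, "y": 0, "z": 0, "turn": 0, "fingers": 0}, {"x": 4, "y": 0, "z": 0, "turn": 0, "fingers": 0}, {"x": 4, "y": 0, "z": 0, "turn": 0, "fingers": 0}, {"x": 4, "y": 0, "z": 0, "turn": 0, "fingers": 0}])

```text
clock: 2.52
position: [507.8, -131.0, 231.1]
ee_rot: [0.773, -0.634, -0.0, 0.0]
contact_force: [0.6, 0.5, 1.2]
gripper_width: 0.1
```

```bash
python3 -c "
from h import *
togo(0,-180,50)"
```

```text
t 2.52 reader xyz 4.2 -92.9 231.1 world [ 508. -131.  231.] yaw y -168.69 tilt [-0.  0. -1.] F [0.6 0.5 1.2] w 0.1 j [ 0.06  0.21 -0.24 -0.   -1.12  0.14]
tool shift cm [ 8.71  0.41 18.11]
```

Emit:
servo_tool(rows=[{"x": 3, "y": 0.2, "z": 0, "turn": 0, "fingers": 0}, {"x": 3, "y": 0.2, "z": 0, "turn": 0, "fingers": 0}, {"x": 2.7, "y": 0, "z": 1.0, "turn": 0, "fingers": 0}, {"x": 0, "y": 0, "z": 3.0, "turn": 0, "fingers": 0}, {"x": 0, "y": 0, "z": 3.5, "turn": 0, "fingers": 0}, {"x": 0, "y": 0, "z": 3.5, "turn": 0, "fingers": 0}, {"x": 0, "y": 0, "z": 3.5, "turn": 0, "fingers": 0}, {"x": 0, "y": 0, "z": 2.5, "turn": 0, "fingers": 0}, {"x": 0, "y": 0, "z": 1.0, "turn": 0, "fingers": 0}])

```text
clock: 3.27
position: [518.1, -214.6, 46.9]
ee_rot: [0.773, -0.634, -0.004, 0.002]
contact_force: [-0.6, 0.4, 0.3]
gripper_width: 0.2
```

```bash
python3 -c "
from h import *
togo(0,-69,50)
save('top','top1')
p=cv2.imread('pics/top1.png'); cv2.imwrite('pics/top1c.png',cv2.resize(p[110:330,220:500],None,fx=2.8,fy=2.7))"
```

```text
t 3.27 reader xyz -2.1 -177.0 46.9 world [ 518. -215.   47.] yaw y -168.75 tilt [-0.008  0.002 -1.   ] F [-0.6  0.4  0.3] w 0.2 j [-0.1   0.48 -0.37 -0.   -0.73  0.3 ]
tool shift cm [-10.8   -0.2   -0.27]
```

View pics/top1c.png

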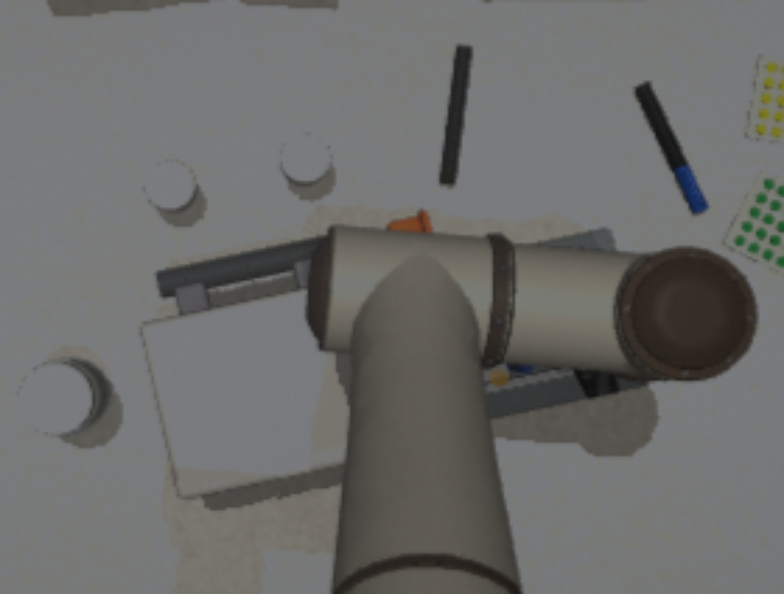

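The arm hides the plate in the top view, and the wrist link extends over the hood. I'll check its clearance in the scene view.

```bash
python3 -c "
from h import *
p,d,m=save('scene','sc1')
p=cv2.imread('pics/sc1.png'); cv2.imwrite('pics/sc1c.png',cv2.resize(p[80:290,150:430],None,fx=2.8,fy=2.8))
save('wrist','w1')
where()"
```

```text
t 3.42 reader xyz 1.0 -178.2 51.3 world [ 521. -215.   51.] yaw y -168.66 tilt [-0.001 -0.    -1.   ] F [ 0.3 -0.6  0.8] w 0.1 j [-0.1   0.48 -0.36  0.   -0.73  0.3 ]
```

View pics/sc1c.png

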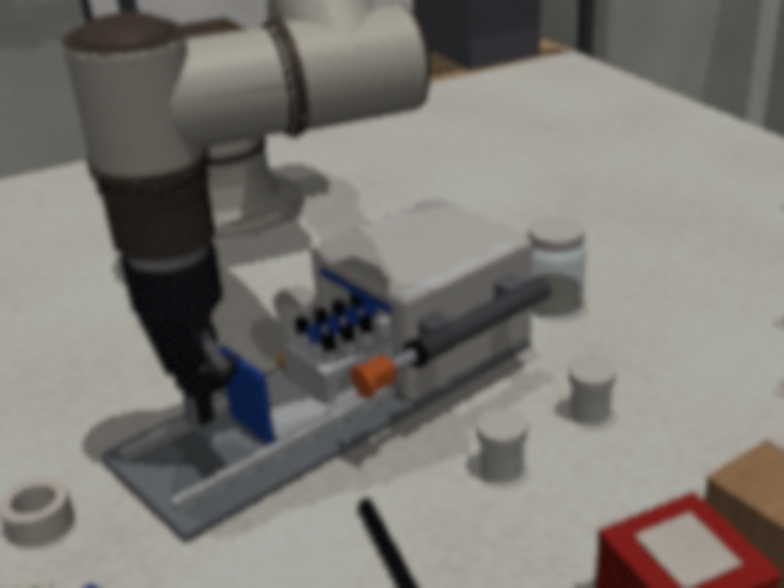

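View pics/w1.png

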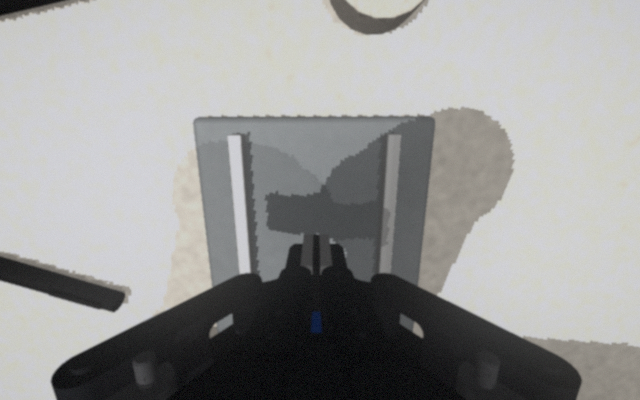

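The fingers are centred between the cheeks in front of the blue plate, and the wrist links sit well above the hood. Pushing now.

Emit:
servo_tool(rows=[{"x": -1.5, "y": 0, "z": 0, "turn": 0, "fingers": 0}, {"x": -1.0, "y": 0, "z": 0, "turn": 0, "fingers": 0}, {"x": -0.8, "y": 0, "z": 0, "turn": 0, "fingers": 0}, {"x": -0.8, "y": 0, "z": 0, "turn": 0, "fingers": 0}, {"x": -0.8, "y": 0, "z": 0, "turn": 0, "fingers": 0}, {"x": -0.8, "y": 0, "z": 0, "turn": 0, "fingers": 0}, {"x": -0.8, "y": 0, "z": 0, "turn": 0, "fingers": 0}, {"x": -0.8, "y": 0, "z": 0, "turn": 0, "fingers": 0}, {"x": -0.8, "y": 0, "z": 0, "turn": 0, "fingers": 0}])

```text
clock: 4.17
position: [506.6, -135.2, 53.0]
ee_rot: [0.774, -0.634, 0.002, -0.001]
contact_force: [-0.1, -2.5, 6.0]
gripper_width: -0.1
```

Emit:
servo_tool(rows=[{"x": -0.3, "y": 0, "z": 0, "turn": 0, "fingers": 0}, {"x": -0.3, "y": 0, "z": 0, "turn": 0, "fingers": 0}, {"x": -0.3, "y": 0, "z": 0, "turn": 0, "fingers": 0}, {"x": -0.3, "y": 0, "z": 0, "turn": 0, "fingers": 0}])

```text
clock: 4.5
position: [504.2, -123.5, 52.9]
ee_rot: [0.774, -0.634, 0.001, -0.001]
contact_force: [0.3, -2.5, 6.9]
gripper_width: 0.3
```

```bash
python3 -c "
from h import *
where()
save('scene','sc2')
p=cv2.imread('pics/sc2.png'); cv2.imwrite('pics/sc2c.png',cv2.resize(p[80:290,150:430],None,fx=2.8,fy=2.8))"
```

```text
t 4.5 reader xyz 2.1 -84.9 52.9 world [ 504. -123.   53.] yaw y -168.63 tilt [ 0.003 -0.    -1.   ] F [ 0.3 -2.5  6.9] w 0.3 j [ 0.07  0.41 -0.48  0.   -0.68  0.12]
```

View pics/sc2c.png

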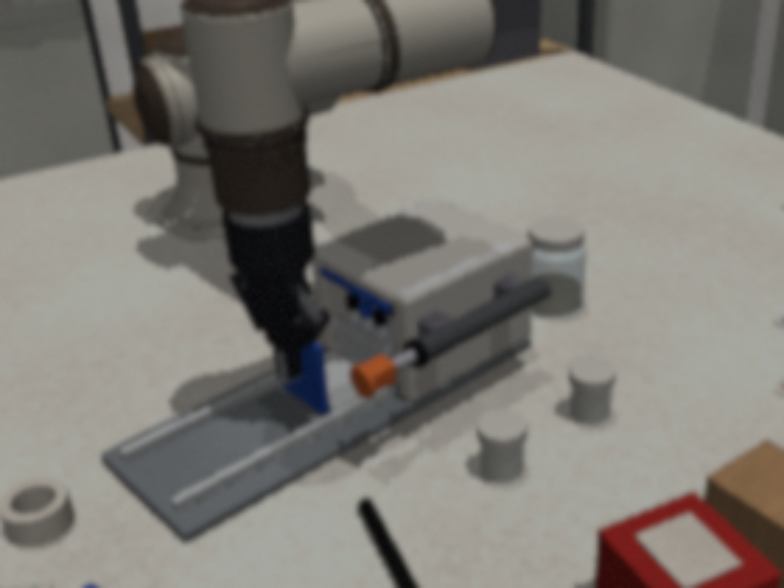

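Pushing works, but there is a 7 N upward force that may come from a knuckle on the plate's top edge. I'll back off slightly, raise 1 cm and carry on.

Emit:
servo_tool(rows=[{"x": 0.5, "y": 0, "z": 0, "turn": 0, "fingers": 0}, {"x": 0, "y": 0.2, "z": -1.0, "turn": 0, "fingers": 0}, {"x": 0, "y": 0, "z": 0, "turn": 0, "fingers": 0}])

```text
clock: 4.8
position: [502.3, -129.0, 62.8]
ee_rot: [0.773, -0.634, 0.001, -0.001]
contact_force: [-0.4, -0.2, -0.1]
gripper_width: -0.3
```

```bash
python3 -c "
from h import *
where()"
```

```text
t 4.8 reader xyz -0.8 -89.9 62.8 world [ 502. -129.   63.] yaw y -168.68 tilt [ 0.002  0.    -1.   ] F [-0.4 -0.2 -0.1] w -0.3 j [ 0.06  0.4  -0.47  0.   -0.7   0.14]
```

Emit:
servo_tool(rows=[{"x": -0.4, "y": 0, "z": 0, "turn": 0, "fingers": 0}, {"x": -0.4, "y": 0, "z": 0, "turn": 0, "fingers": 0}, {"x": -0.3, "y": 0, "z": 0, "turn": 0, "fingers": 0}, {"x": -0.3, "y": 0, "z": 0, "turn": 0, "fingers": 0}, {"x": -0.3, "y": 0, "z": 0, "turn": 0, "fingers": 0}, {"x": 0, "y": 0, "z": 0, "turn": 0, "fingers": 0}])

```text
clock: 5.3
position: [498.3, -112.2, 61.3]
ee_rot: [0.773, -0.634, -0.0, 0.0]
contact_force: [-1.1, 0.2, -0.6]
gripper_width: 0.2
```

```bash
python3 -c "
from h import *
where()"
```

```text
t 5.3 reader xyz -1.4 -72.7 61.3 world [ 498. -112.   61.] yaw y -168.68 tilt [-0. -0. -1.] F [-1.1  0.2 -0.6] w 0.2 j [ 0.1   0.39 -0.49  0.   -0.7   0.1 ]
```

Emit:
servo_tool(rows=[{"x": -0.2, "y": 0, "z": 0, "turn": 0, "fingers": 0}, {"x": -0.2, "y": 0, "z": 0, "turn": 0, "fingers": 0}, {"x": 0, "y": 0, "z": 0, "turn": 0, "fingers": 0}])

```text
clock: 5.55
position: [497.6, -108.1, 61.1]
ee_rot: [0.773, -0.634, -0.0, 0.0]
contact_force: [-0.0, -0.2, -0.6]
gripper_width: 0.2
```

Emit:
servo_tool(rows=[{"x": -0.2, "y": 0, "z": 0, "turn": 0, "fingers": 0}, {"x": -0.2, "y": 0, "z": 0, "turn": 0, "fingers": 0}, {"x": 0, "y": 0, "z": 0, "turn": 0, "fingers": 0}])

```text
clock: 5.8
position: [497.5, -107.1, 61.1]
ee_rot: [0.774, -0.634, 0.001, 0.001]
contact_force: [2.3, -15.4, -4.7]
gripper_width: 0.5
```

```bash
python3 -c "
from h import *
where()"
```

```text
t 5.8 reader xyz -1.3 -67.5 61.1 world [ 497. -107.   61.] yaw y -168.63 tilt [ 0.    -0.004 -1.   ] F [  2.3 -15.4  -4.7] w 0.5 j [ 0.11  0.39 -0.49  0.01 -0.69  0.08]
```

It pressed with 15 N at the expected home position, so it is at the stop. Back off, rise and look.

Emit:
servo_tool(rows=[{"x": 1.0, "y": 0, "z": 0, "turn": 0, "fingers": 0}, {"x": 3.0, "y": 0, "z": 0, "turn": 0, "fingers": 0}, {"x": 4.0, "y": 0, "z": 0, "turn": 0, "fingers": 0}, {"x": 4.0, "y": 0, "z": 0, "turn": 0, "fingers": 5}, {"x": 0, "y": 0, "z": -3.5, "turn": 0, "fingers": 5}, {"x": 0, "y": 0, "z": -3.5, "turn": 0, "fingers": 5}, {"x": 0, "y": 0, "z": -3.5, "turn": 0, "fingers": 5}, {"x": 0, "y": 0, "z": -3.0, "turn": 0, "fingers": 5}, {"x": 0, "y": 0, "z": 0, "turn": 0, "fingers": 5}])

```text
clock: 6.55
position: [524.4, -223.5, 203.5]
ee_rot: [0.774, -0.634, 0.006, -0.003]
contact_force: [0.9, 0.0, 0.1]
gripper_width: 50.3
```

```bash
python3 -c "
from h import *
togo(105,-58,180)
for n in('scene','top'):
  save(n,n+'3')
p=cv2.imread('pics/scene3.png'); cv2.imwrite('pics/sc3c.png',cv2.resize(p[80:290,150:430],None,fx=2.8,fy=2.8))
p=cv2.imread('pics/top3.png'); cv2.imwrite('pics/top3c.png',cv2.resize(p[110:330,220:500],None,fx=2.8,fy=2.7))"
```

```text
t 6.55 reader xyz 2.3 -187.0 203.5 world [ 524. -224.  203.] yaw y -168.63 tilt [ 0.013 -0.003 -1.   ] F [0.9 0.  0.1] w 50.3 j [-0.12  0.31 -0.18  0.   -1.07  0.32]
tool shift cm [-12.9  -10.25   2.4 ]
```

View pics/sc3c.png

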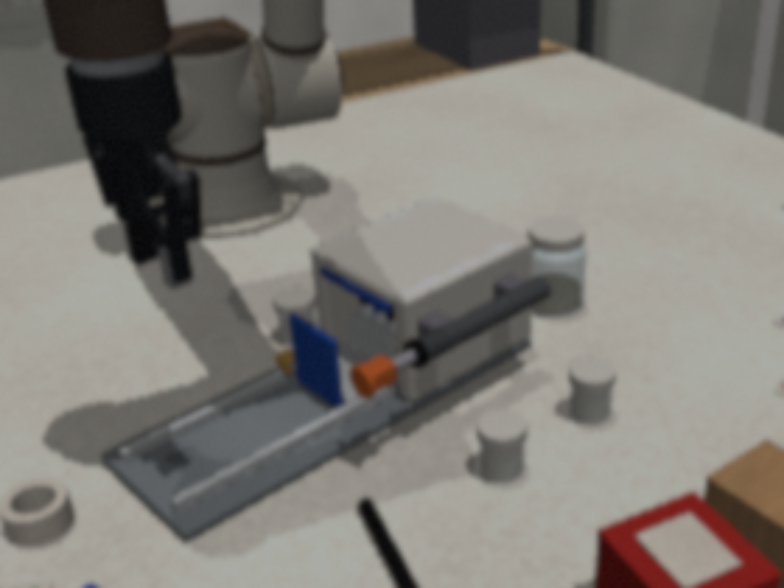

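View pics/top3c.png

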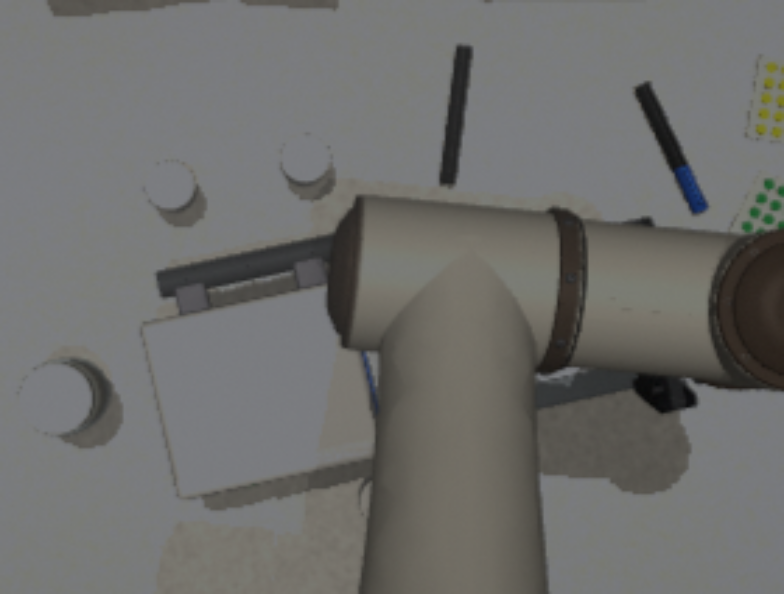

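The plate now stands close to the hood, with its centre near (318,360) in the scene crop, and the bystanders haven't moved. I'll measure the plate and grip positions from depth.

Run:
```python
from h import *
for f in('scene0','scene3'):
    p,d,pose,k=load(f);C=cloud(d,pose,k);hsv=cv2.cvtColor(p,cv2.COLOR_RGB2HSV)
    for nm,lo,hi,zz in(('blue',(105,120,50),(125,255,255),(20,90)),('orange',(3,150,90),(14,255,255),(80,112))):
        m=cv2.inRange(hsv,lo,hi); m=cv2.erode(m,np.ones((2,2)))>0
        r=C[...,:2]-O; X=r@UX;Y=r@UY
        m&=(abs(X-55)<110)&(Y<-20)&(Y>-200)&(C[...,2]>zz[0])&(C[...,2]<zz[1])
        if nm=='blue': m&=(abs(X)<40)&(Y<-45)
        print(f,nm,m.sum(),'Y',np.percentile(Y[m],[5,50,95]).round(1),'X',np.percentile(X[m],[5,50,95]).round(1),'Z',np.percentile(C[m][:,2],[5,50,95]).round(0))
togo(105,-58,180)
```

```text
scene0 blue 253 Y [-135.9 -134.9 -132.7] X [-17.4   9.4  33.7] Z [26. 56. 87.]
scene0 orange 76 Y [-78.3 -64.3 -52.8] X [107.1 114.8 119.1] Z [ 93. 105. 110.]
scene3 blue 271 Y [-58.  -56.8 -54.9] X [-20.6   8.7  33.3] Z [26. 56. 86.]
scene3 orange 81 Y [-78.1 -64.7 -52. ] X [105.7 114.9 118.9] Z [ 94. 105. 110.]
t 6.65 reader xyz -0.6 -185.0 197.6 world [ 521. -222.  198.] yaw y -168.7 tilt [ 0.003  0.    -1.   ] F [ 0.6  0.7 -0.3] w 50.1 j [-0.12  0.31 -0.19 -0.   -1.07  0.32]
tool shift cm [-12.7  -10.55   1.79]
```

The plate face measures y = -57 against -58 expected, so the carriage is home. The grip is unchanged at about (105, -64 incl. flange). Moving above the grip.

Emit:
servo_tool(rows=[{"x": -2, "y": -2, "z": 0, "turn": 0, "fingers": 5}, {"x": -3, "y": -2.5, "z": 0, "turn": 0, "fingers": 5}, {"x": -3, "y": -2.5, "z": 0, "turn": 0, "fingers": 5}, {"x": -3, "y": -2.5, "z": 0, "turn": 0, "fingers": 5}, {"x": -1.6, "y": -1.0, "z": 1, "turn": 0, "fingers": 5}, {"x": 0, "y": 0, "z": 1, "turn": 0, "fingers": 5}, {"x": 0, "y": 0, "z": 0, "turn": 0, "fingers": 5}, {"x": 0, "y": 0, "z": 0, "turn": 0, "fingers": 5}])

```text
clock: 7.32
position: [597.4, -78.5, 174.2]
ee_rot: [0.773, -0.634, -0.002, 0.002]
contact_force: [-0.4, -1.0, 0.5]
gripper_width: 50.4
```

```bash
python3 -c "
from h import *
save('wrist','w4')
togo(105,-59,74)"
```

```text
t 7.37 reader xyz 102.8 -59.7 175.3 world [598. -79. 175.] yaw y -168.73 tilt [-0.003 -0.    -1.   ] F [ 0.4 -0.4  0.7] w 49.9 j [ 0.14  0.39 -0.13  0.   -1.05  0.06]
tool shift cm [-0.07 -0.25 10.13]
```

View pics/w4.png

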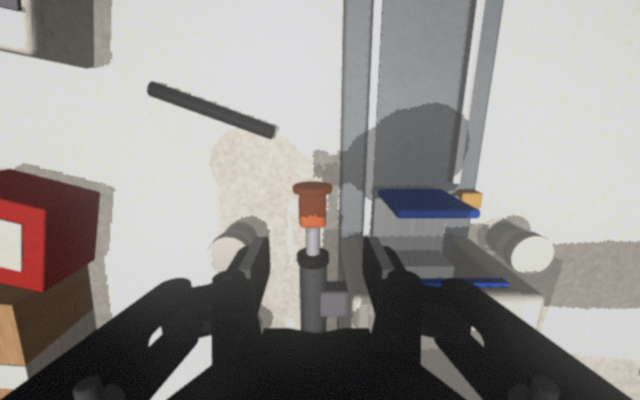

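The wrist view shows the orange grip at (312,207) between the jaws, with the flange on its outer end. A quick ray check on it, then descend.

```bash
python3 -c "
from h import *
p,d,pose,k=load('w4')
for u,v,z in((312,197,106),(312,227,106),(300,210,106),(325,210,106),(312,183,111),(294,187,95),(331,187,95)):
  w=ray(pose,k,u,v,z)[:2]-O; print(u,v,(w@UX).round(1),(w@UY).round(1))"
```

```text
312 197 104.5 -72.1
312 227 104.6 -47.3
300 210 114.0 -61.5
325 210 94.4 -61.5
312 183 104.4 -84.2
294 187 119.1 -77.4
331 187 89.3 -77.4
```

Emit:
servo_tool(rows=[{"x": 0, "y": -0.1, "z": 2.5, "turn": 0, "fingers": 5}, {"x": 0, "y": -0.1, "z": 2.5, "turn": 0, "fingers": 5}, {"x": 0, "y": 0, "z": 1.0, "turn": 0, "fingers": 5}])

```text
clock: 7.62
position: [598.7, -79.1, 113.7]
ee_rot: [0.773, -0.635, -0.002, 0.001]
contact_force: [-0.4, 0.7, -0.7]
gripper_width: 49.6
```

Emit:
servo_tool(rows=[{"x": 0, "y": 0, "z": 1.5, "turn": 0, "fingers": 5}, {"x": 0, "y": 0, "z": 1.5, "turn": 0, "fingers": 5}, {"x": 0, "y": 0, "z": 1.0, "turn": 0, "fingers": 5}, {"x": 0, "y": 0, "z": 0, "turn": 0, "fingers": 5}, {"x": 0, "y": 0, "z": 0, "turn": 0, "fingers": 5}])

```text
clock: 8.03
position: [600.9, -78.4, 76.5]
ee_rot: [0.773, -0.634, 0.0, 0.0]
contact_force: [0.5, -0.7, 0.3]
gripper_width: 50.0
```

```bash
python3 -c "
from h import *
togo(104.5,-60,74)"
```

```text
t 8.03 reader xyz 105.7 -59.6 76.5 world [601. -78.  77.] yaw y -168.72 tilt [-0. -0. -1.] F [ 0.5 -0.7  0.3] w 50.0 j [ 0.14  0.5  -0.23  0.   -0.84  0.06]
tool shift cm [0.04 0.12 0.25]
```

Emit:
servo_tool(rows=[{"x": 0, "y": 0.1, "z": 0.2, "turn": 0, "fingers": 5}, {"x": 0, "y": 0, "z": 0, "turn": 0, "fingers": 3}, {"x": 0, "y": 0, "z": 0, "turn": 0, "fingers": 1}, {"x": 0, "y": 0, "z": 0, "turn": 0, "fingers": 1}, {"x": 0, "y": 0, "z": 0, "turn": 0, "fingers": 1}, {"x": 0, "y": 0, "z": 0, "turn": 0, "fingers": 1}, {"x": 0, "y": 0, "z": 0, "turn": 0, "fingers": 1}])

```text
clock: 8.62
position: [600.1, -78.0, 75.3]
ee_rot: [0.774, -0.634, 0.0, -0.0]
contact_force: [-0.8, 0.3, 5.3]
gripper_width: 21.2
```

```bash
python3 -c "
from h import *
where()
save('wrist','w5')"
```

```text
t 8.62 reader xyz 105.0 -59.1 75.3 world [600. -78.  75.] yaw y -168.66 tilt [ 0.001 -0.    -1.   ] F [-0.8  0.3  5.3] w 21.2 j [ 0.14  0.5  -0.24  0.   -0.83  0.06]
```

View pics/w5.png

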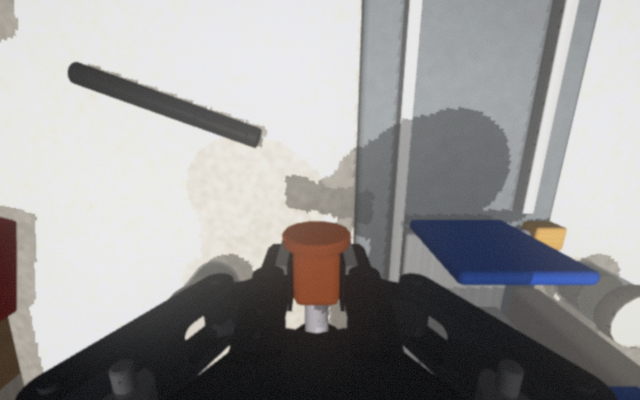

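The grip is held square with a 21 mm opening. Pulling straight out.

Emit:
servo_tool(rows=[{"x": 0.3, "y": 0, "z": 0, "turn": 0, "fingers": 1}, {"x": 0.5, "y": 0, "z": 0, "turn": 0, "fingers": 1}, {"x": 0.6, "y": 0, "z": 0, "turn": 0, "fingers": 1}, {"x": 0.7, "y": 0, "z": 0, "turn": 0, "fingers": 1}, {"x": 0.7, "y": 0, "z": 0, "turn": 0, "fingers": 1}, {"x": 0.7, "y": 0, "z": 0, "turn": 0, "fingers": 1}, {"x": 0.7, "y": 0, "z": 0, "turn": 0, "fingers": 1}, {"x": 0.5, "y": 0, "z": 0, "turn": 0, "fingers": 1}, {"x": 0.3, "y": 0, "z": 0, "turn": 0, "fingers": 1}, {"x": 0, "y": 0, "z": 0, "turn": 0, "fingers": 1}])

```text
clock: 9.5
position: [609.9, -126.2, 75.3]
ee_rot: [0.773, -0.634, -0.0, -0.001]
contact_force: [-1.7, 5.0, 7.4]
gripper_width: 21.1
```

```bash
python3 -c "
from h import *
where()"
```

```text
t 9.5 reader xyz 105.2 -108.3 75.3 world [ 610. -126.   75.] yaw y -168.68 tilt [ 0.001  0.001 -1.   ] F [-1.7  5.   7.4] w 21.1 j [ 0.05  0.53 -0.19 -0.   -0.86  0.14]
```

Emit:
servo_tool(rows=[{"x": 0.3, "y": 0, "z": 0, "turn": 0, "fingers": 1}, {"x": 0.3, "y": 0, "z": 0, "turn": 0, "fingers": 1}, {"x": 0.3, "y": 0, "z": 0, "turn": 0, "fingers": 1}, {"x": 0.2, "y": 0, "z": 0, "turn": 0, "fingers": 1}, {"x": 0, "y": 0, "z": 0, "turn": 0, "fingers": 1}, {"x": 0, "y": 0, "z": 0, "turn": 0, "fingers": 1}, {"x": 0, "y": 0, "z": 0, "turn": 0, "fingers": 1}])

```text
clock: 10.08
position: [611.9, -136.3, 75.3]
ee_rot: [0.774, -0.634, -0.0, -0.001]
contact_force: [-2.6, 6.4, 6.8]
gripper_width: 21.5
```

```bash
python3 -c "
from h import *
where()
save('wrist','w6');save('scene','sc6');save('top','top6')
p=cv2.imread('pics/sc6.png'); cv2.imwrite('pics/sc6c.png',cv2.resize(p[160:260,200:340],None,fx=5.6,fy=5.6,interpolation=2))
where()
p,d,pose,k=load('sc6');C=cloud(d,pose,k);hsv=cv2.cvtColor(p,cv2.COLOR_RGB2HSV)
r=C[...,:2]-O; X=r@UX;Y=r@UY
m=(cv2.inRange(hsv,(105,120,50),(125,255,255))>0)&(abs(X)<40)&(Y<-45)&(Y>-200)&(C[...,2]>20)&(C[...,2]<90)
print('plate',m.sum(),np.percentile(Y[m],[5,50,95]))
m=(cv2.inRange(hsv,(3,150,90),(14,255,255))>0)&(abs(X-105)<30)&(Y<-45)&(Y>-200)
print('or',m.sum(),np.percentile(Y[m],[5,50,95]))
m=(cv2.inRange(hsv,(40,90,40),(80,255,255))>0)&(abs(X-105)<30)&(Y<0)&(Y>-200)
print('gr',m.sum(),np.percentile(Y[m],[5,50,95]) if m.any() else '')
"
```

```text
t 10.08 reader xyz 105.2 -118.6 75.3 world [ 612. -136.   75.] yaw y -168.66 tilt [ 0.     0.001 -1.   ] F [-2.6  6.4  6.8] w 21.5 j [ 0.04  0.53 -0.18 -0.   -0.86  0.16]
t 10.23 reader xyz 105.2 -118.5 75.3 world [ 612. -136.   75.] yaw y -168.65 tilt [ 0.     0.001 -1.   ] F [-3.5  6.4  6.2] w 21.2 j [ 0.04  0.53 -0.18 -0.   -0.86  0.16]
plate 1 [-55.58598091 -55.58598091 -55.58598091]Traceback (most recent call last):
  File "<string>", line 12, in <module>
    print('or',m.sum(),np.percentile(Y[m],[5,50,95]))
                       ~~~~~~~~~~~~~^^^^^^^^^^^^^^^^
    return _quantile_unchecked(
        a, q, axis, out, overwrite_input, method, keepdims, weights)
    return _ureduce(a,
                    func=_quantile_ureduce_func,
    ...<5 lines>...
                    overwrite_input=overwrite_input,
                    method=method)
    r = func(a, **kwargs)
    result = _quantile(arr,
                       quantiles=q,
    ...<2 lines>...
                       out=out,
                       weights=wgt)
    slices_having_nans = np.isnan(arr[-1, ...])
                                  ~~~^^^^^^^^^
IndexError: index -1 is out of bounds for axis 0 with size 0
```

View pics/sc6c.png

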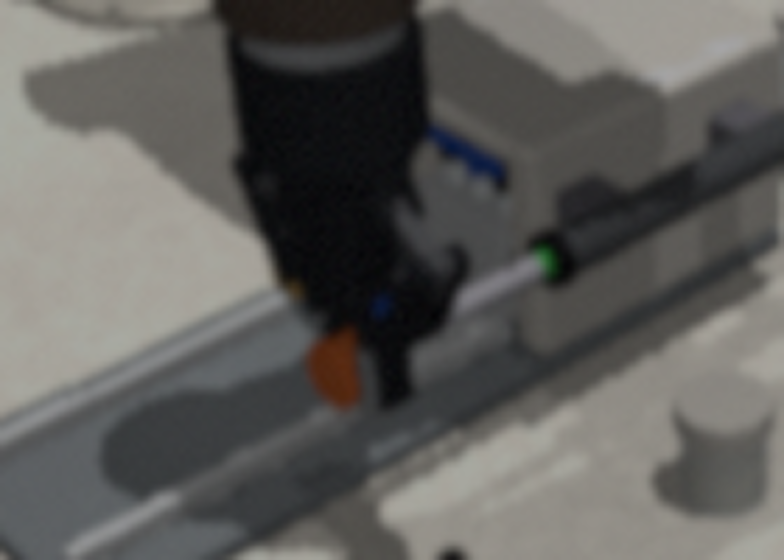

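View pics/w6.png

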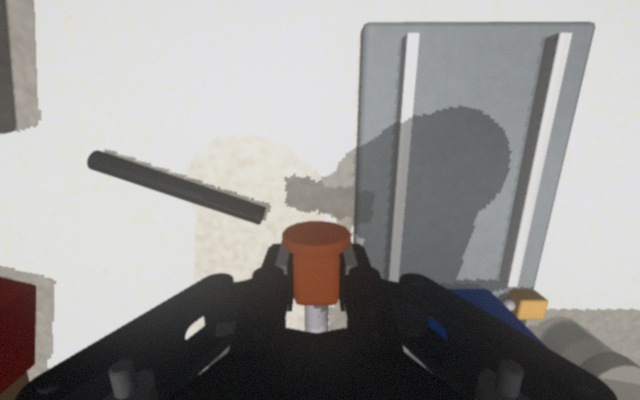

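The scene crop shows the sleeve mouth on green at (547,260), with bare steel towards the grip and no red. The wrist view shows the grip in exactly the same place in the jaws as before the pull, so it did not slip. TCP travel is 59.5 mm. One last check of stillness, the plate and the bystanders.

Run:
```python
from h import *
p,d,pose,k=load('w6');C=cloud(d,pose,k);hsv=cv2.cvtColor(p,cv2.COLOR_RGB2HSV)
r=C[...,:2]-O;X=r@UX;Y=r@UY
m=(cv2.inRange(hsv,(105,120,40),(125,255,255))>0)&(abs(X)<45)
print('plate',m.sum(),'Y',np.percentile(Y[m],[2,50,98]).round(1),'Z',np.median(C[m][:,2]).round(1))
a,b=load('scene0'),load('sc6')
g=cv2.inRange(cv2.cvtColor(b[0],cv2.COLOR_RGB2HSV),(45,100,60),(80,255,255)); g[260:]=0
v,u=np.nonzero(g[180:,270:320]); 
for i in range(len(u)):
    w=ray(b[2],b[3],u[i]+270,v[i]+180,97)[:2]-O; print('green',u[i]+270,v[i]+180,(w@UX).round(0),(w@UY).round(0))
t0,t6=load('top0')[0].astype(int),load('top6')[0].astype(int)
for n,u,v in(('b/c',281,179),('b/c',330,169),('jar',242,257),('mkA',383,152),('mkB',459,165),('roll',477,231),('potA',357,295)):
    print(n,abs(t0-t6)[v-15:v+15,u-15:u+15].mean().round(1))
s,R=where(); print(np.abs(s['joint_vel']).max())
```

```text
plate 577 Y [-58.2 -57.3 -56.4] Z 38.3
green 296 204 96.0 -14.0
green 297 204 98.0 -13.0
green 296 205 99.0 -17.0
green 297 205 101.0 -15.0
green 297 206 105.0 -18.0
green 298 206 106.0 -17.0
green 298 207 110.0 -20.0
b/c 17.3
b/c 14.4
jar 6.2
mkA 15.3
mkB 7.4
roll 6.2
potA 32.4
t 10.23 reader xyz 105.2 -118.5 75.3 world [ 612. -136.   75.] yaw y -168.65 tilt [ 0.     0.001 -1.   ] F [-3.5  6.4  6.2] w 21.2 j [ 0.04  0.53 -0.18 -0.   -0.86  0.16]
0.0010811167896022844
```

```bash
python3 -c "
from h import *
print(arm.job_done()); where()"
```

```text
the job is handed in; nothing more can be done
None
the job is handed in; nothing more can be done
```

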